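# Set up the sighting target and hold the mirror on it

### The arm

A 6-joint arm with a two-finger parallel gripper is mounted at the origin on the work surface. World frame = base frame: x ahead of the robot, y to its left, z up, the work surface at z = 0. Lengths are in m, angles in rad, forces in N, time in s.
With the tool pointing down it reaches from about 0.275 to 0.875 m from the base axis. Payload 12.5 kg.
Tool frame: the origin (TCP) lies at the very end of the fingers, on their centre line; the grasp point (between the pads) lies 19 mm behind it; x points along the fingers, y is the direction in which the jaws open and shut, and the axes are right-handed (so a half turn about x gives the same grasp; the last joint's range is limited). The gripper opens to 85 mm and grips with 20 to 120 N. Pads are 22 mm wide; open, the fingers measure 114 mm over their backs; the gripper's body (76 mm by 85 mm) begins 54 mm behind the grasp point. The pads swing forward as they close: fully open they stand 13 mm farther back than shut.
Start: joints at [-1.395, 0.351, 1.652, -0, 1.139, -0.085], TCP at [0.142, -0.531, 0.231] pointing down, gripper open.
Joint ranges: [-2.75, 2.75], [-0.79, 2.1], [0.01, 2.65], [-1.57, 4.71], [0.07, 3.14], [-2.87, 2.87]. Speed limits (rad/s): [2.22, 2.22, 2.79, 3.14, 3.14, 3.14].

### API

Orientations are given as a 3x3 rotation matrix whose columns are the frame's x, y, z axes.
In Python, from bench import manip gives the robot as it stands. Calls block until the motion is done:
- manip.move_ptp(position, orientation): joint-space move of the TCP to a pose.
- manip.move_l(position, attitude=None, max_speed=0.15): straight line of the TCP; attitude=None keeps the orientation; max_speed is the mean speed in m/s.
- manip.move_j(angles): joint-space move.
- manip.set_gripper(opening, effort=None): opening from 0.0 (shut) to 1.0 (fully open); effort is the grip in N (None keeps the last); returns when the fingers have stopped.
- manip.dwell(seconds).
- manip.inverse_kinematics(position, orientation): joint angles nearest the present ones, or None.
- manip.grab_frame(name): name is "side" or "top"; returns (picture, depth): 480x640x3 uint8, red, green, blue; 480x640 float32, m along the optical axis (not along the pixel's ray), 0 where there is no reading.
- manip.get_calibration(name): a dict with "camera_matrix" (3x3 intrinsics, pixels), "R" (3x3) and "t" (3): a world point X has camera coordinates R X + t. Camera axes: x right, y down, z forward; pixel columns grow to the right and rows downward; lengths in m; the calibration is good to about 2 mm. A picture is of the moment at which its call begins. get_calibration takes no time and is no camera call.
A pose or a line that the arm cannot do raises manip.Unreachable and nothing moves.
- manip.sign_off(): hands the job in, once; it reports no verdict.
Trained networks look in the newest picture that a camera, given by its name, has taken for a name from the list of things; names that differ only in an ending like _2 or _b are one class to them, and where a whole thing is asked for, a point or a joint stands for the part that bears it (a point fixed in the world has none). Each returns a list of dicts, best first, with "confidence" (0 to 1); they miss things now and then, are a little off and sometimes report something else, mostly with a low value. They report only what shows in the picture. A call takes as long as a camera call.
- manip.look_for(camera, name): "at" ([x, y, z] in m, in world coordinates, good to about 4 mm: the middle of the surface that is visible of it).
Readings, each from a call of its own:
- manip.current_time(): time.
- manip.current_qpos(): joint angles.
- manip.current_joint_vel(): joint speeds.
- manip.current_joint_torque(): joint torques, N m.
- manip.current_ee_pos(): TCP position.
- manip.current_tcp_rot(): TCP orientation.
- manip.current_force(): force on the tool from outside, world axes, zero at the start.
- manip.current_ft_torque(): the same for the moment, N m.
- manip.current_grip_width(): opening from 0.0 (shut) to 1.0 (fully open).
Only numpy, scipy, OpenCV 4.12 (cv2) and the standard library are available. Lean on these libraries where they do the work, as an engineer would, in place of code of your own. Each camera call takes 0.05 s, during which the arm holds its last target.

### The job

Slide the bare aluminium spacer collar and then, on top of it, the orange marker collar down the steel locating post, each fully home and let go. Then take the yellow knob of the sprung mirror, turn the mirror without touching its glass until the bench camera, looking into the middle of the mirror, sees the orange collar centred there, and finish while still holding the knob steady at that angle. Leave the blue collar and everything else on the bench where it is.

Things in the scene. Friction and masses are not known exactly. Their poses are not given: they have to be found in the camera images.
- spacer: Bare aluminium spacer collar, 44 mm outside diameter, 20 mm bore, 40 mm tall, about 60 g, standing on the bench at the start. Origin: centre of its underside; z along the bore, up.
- spacer_center (a point): Centre of the spacer collar, 20 mm above its underside.
- marker: Orange plastic marker collar, 50 mm outside diameter, 20 mm bore, 30 mm tall, about 40 g, standing on the bench at the start. Origin: centre of its underside; z along the bore, up.
- marker_center (a point): Centre of the orange marker collar, 15 mm above its underside. This is the point that the camera must see.
- post: Fixed upright steel locating post, 16 mm in diameter with a chamfered tip 76 mm above the bench, on a round dark foot 60 mm in diameter and 10 mm high. Origin: on its axis at bench height; z up. With both collars home the spacer reaches from 10 to 50 mm and the marker from 50 to 80 mm above the bench, so the marker's centre is at 65 mm.
- post_seat (a point): On the post's axis on top of its foot, 10 mm above the bench: where the underside of the spacer must rest.
- rail: Fixed aluminium base bar, 90 mm (x) by 300 mm (y) by 12 mm, that carries the small white bench camera with a black lens (top 90 mm above the bench) at its -y end and the turning mirror at its +y end. Origin: under its centre, at bench height. The mirror's vertical axis is at x 0, y +100 mm in this frame.
- camera_lens (a point): Front of the bench camera's lens, 65 mm above the bench, at x 0, y -71 mm in the rail's frame; the camera looks along the rail's +y, straight at the mirror's axis.
- mirror: Turning mirror on a vertical hinge. Origin on the hinge axis at bench height; z up; +x is the outward normal of the silvered face, which contains the hinge axis. At rest +x points straight at the camera (the rail's -y). It turns from rest only clockwise seen from above (towards the rail's -x), up to 1.45 rad, against a spring of 0.06 N m per rad that returns it when let go.
- glass_center (a point): Middle of the silvered face, on the hinge axis. The glass is 56 mm wide, 46 mm high, 6 mm thick, centred 65 mm above the bench, in a dark backing plate 62 mm wide that reaches 91 mm above the bench. Not to be touched.
- knob_grip (a point): In the middle of the yellow bar knob on top of the mirror, on the hinge axis, 117 mm above the bench: pinch here from above across the 12 mm thickness. The knob turns with the mirror; it is 46 mm long (along the mirror's y, parallel to the glass), 12 mm thick (along the mirror's x), and reaches from 100 to 130 mm above the bench.
- sight: Not visible: the middle line of the camera's view after the mirror; it turns twice as much as the mirror. Origin on the hinge axis, 65 mm up; +x runs along the line, z up. The marker is centred when its centre has y = 0, x > 0 in this frame: that is when, in plan, the mirror's +x halves the angle at the hinge axis between the directions to the camera and to the marker.
- spare: Blue collar, 48 mm outside diameter, 30 mm tall, standing in a row with the other two; not used. Origin: centre of its underside.
- bottle: Closed amber bottle, 56 mm in diameter, 115 mm tall; bystander. Origin: centre of its underside.
- beaker: Glass beaker, 68 mm across, 85 mm tall; bystander. Origin: centre of its underside.
- weight: Brass weight, 38 mm in diameter, 50 mm tall; bystander. Origin: centre of its underside.
- driver: Screwdriver with red handle lying on the bench, about 0.2 m long; bystander. x along its length.
- dish: White shallow dish, 90 mm across, 16 mm tall; bystander. Origin: centre of its underside.

How it is judged:
On the way, in this order (a step that is already met when the one before it is completed fails the run):
1. the aluminium spacer is fully home on the post and let go (horizontal distance between spacer_center and post_seat below 0.004 m and angle between the z axis of spacer and the z axis of post, either way round below 0.06 rad and z of spacer_center in the frame of post_seat between 0.017 and 0.023 m and contact force between the fingers and spacer below 0.3 N), for 0.2 s.
2. the orange marker is fully home on top of the spacer, both let go (all of step 1 and horizontal distance between marker_center and post_seat below 0.004 m and angle between the z axis of marker and the z axis of post, either way round below 0.06 rad and z of marker_center in the frame of post_seat between 0.052 and 0.058 m and contact force between the fingers and marker below 0.3 N), for 0.2 s.
At the end, for the whole second after the job is handed in: Both collars home on the post (4 mm, 3 mm in height, level within 0.06 rad), untouched; the camera's reflected line of sight passes within 15 mm of the marker's centre; the mirror is still (under 0.08 rad/s) and the fingers hold its knob (over 0.5 N), through the last second (all of step 2 and y of marker_center in the frame of sight between -0.015 and 0.015 m and x of marker_center in the frame of sight above 0.05 m and contact force between the fingers and mirror_c0 above 0.5 N and angular speed of mirror below 0.08 rad/s); the arm keeps its last pose, push and grip.
It fails at once if the mirror's glass is touched (contact force between anything else and mirror_c1 above 0.5 N).
It fails at once if the spare collar, bottle, beaker, weight, screwdriver or dish is moved more than 25 mm or tipped (distance of any of spare, bottle, beaker, weight, driver, dish from where it was at the start of the episode above 0.025 m or angle between any of spare, bottle, beaker, weight, dish's own z axis and vertical above 0.4 rad).
It also fails if it takes over 72 s, if anything falls off the work surface, if the arm or the gripper's body presses on something with over 40 N, if the wrist force passes 120 N, or if a joint passes its speed limit or range.

## Working session

There is one attempt and no reset: what is moved stays moved. The work goes in short steps, each a Python script; the robot and the scene stay as the last script left them, time stands still between calls to the robot, and variables do not carry over. Pictures are saved under pics/ and viewed, and the job is handed in when it is done.

```bash
ls; mkdir -p pics
python3 - <<'E'
from bench import manip
import cv2, numpy as np
for n in ("side","top"):
    p,d=manip.grab_frame(n); cv2.imwrite(f"pics/{n}0.png",p[:,:,::-1]); np.save(f"{n}0.npy",d); np.save(f"{n}0p.npy",p)
    c=manip.get_calibration(n); print(n,c['camera_matrix'].round(1).tolist(),c['R'].round(3).tolist(),c['t'].round(3).tolist())
    for k in "spacer marker post rail camera_lens mirror knob_grip spare bottle beaker weight driver dish".split():
        r=manip.look_for(n,k); print(k,[(np.round(x['at'],4).tolist(),round(x['confidence'],2)) for x in r[:2]])
print(manip.current_time(), manip.current_tcp_rot().round(3).tolist() )
E
```

```text
pics
side [[561.2, 0.0, 315.9], [0.0, 561.2, 241.9], [0.0, 0.0, 1.0]] [[-0.815, -0.58, -0.019], [-0.429, 0.624, -0.653], [0.391, -0.524, -0.757]] [0.48, 0.332, 1.073]
spacer [([0.4811, -0.2162, 0.034], 0.78)]
marker [([0.4752, -0.1202, 0.0297], 0.72)]
post [([0.4811, 0.1798, 0.0081], 0.81)]
rail [([0.6293, 0.0254, 0.0126], 0.88)]
camera_lens [([0.6266, 0.0257, 0.0148], 0.63)]
mirror [([0.6477, 0.1295, 0.0898], 0.58)]
knob_grip [([0.6497, 0.1287, 0.0925], 0.81)]
spare [([0.4836, -0.3139, 0.027], 0.54)]
bottle [([0.4603, 0.4381, 0.0779], 0.72)]
beaker [([0.4996, -0.4479, 0.0571], 0.66), ([0.482, -0.2126, 0.032], 0.47)]
weight [([0.6396, 0.4126, 0.0372], 0.89)]
driver [([0.5023, -0.4502, 0.0596], 0.69)]
dish [([0.7975, -0.0633, 0.0135], 0.64)]
top [[553.1, 0.0, 321.2], [0.0, 553.1, 239.8], [0.0, 0.0, 1.0]] [[0.013, -1.0, -0.001], [-0.99, -0.013, -0.14], [0.14, 0.003, -0.99]] [-0.041, 0.602, 1.316]
spacer [([0.484, -0.2266, 0.0378], 0.62)]
marker [([0.4726, -0.1311, 0.0347], 0.58)]
post [([0.4828, 0.1648, 0.014], 0.62), ([0.6446, 0.1185, 0.1217], 0.44)]
rail [([0.6328, 0.0152, 0.0148], 0.94)]
camera_lens [([0.6325, 0.0187, 0.0116], 0.71), ([0.4804, 0.1653, 0.0147], 0.18)]
mirror [([0.6433, 0.1177, 0.1206], 0.75)]
knob_grip [([0.646, 0.115, 0.1227], 0.66)]
spare [([0.4878, -0.3278, 0.0299], 0.76)]
bottle [([0.6439, 0.397, 0.0331], 0.75), ([0.4672, 0.4141, 0.0787], 0.61)]
beaker [([0.5015, -0.4766, 0.0411], 0.7)]
weight [([0.6436, 0.4008, 0.0325], 0.56)]
driver [([0.6616, -0.3909, 0.022], 0.6)]
dish [([0.7956, -0.0625, 0.0114], 0.84), ([0.4859, -0.2282, 0.0407], 0.36)]
1.4 [[0.0, 0.258, -0.966], [-0.0, -0.966, -0.258], [-1.0, 0.0, -0.0]]
```

View pics/top0.png

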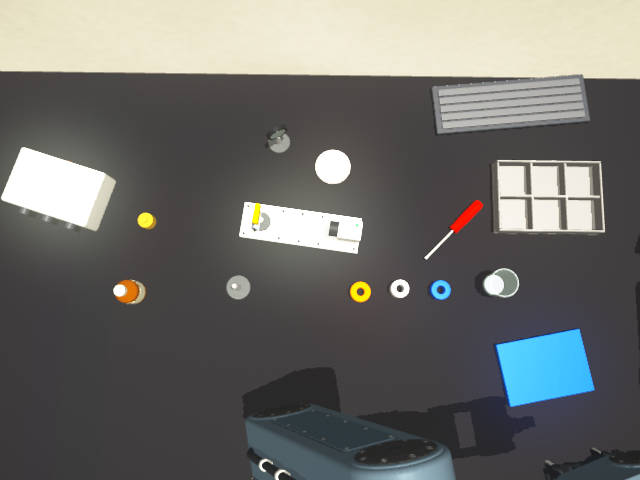

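View pics/side0.png

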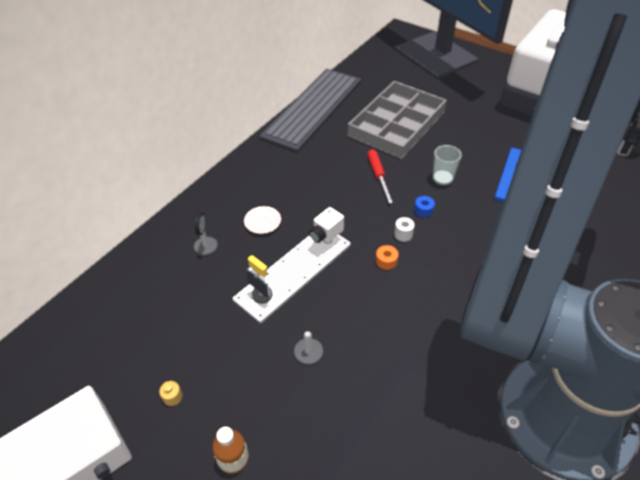

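The top view shows, in pixels: marker (360,292), spacer (400,289), spare (440,290), post (238,287), knob (257,214), bench camera (340,230). The side view agrees with this. Next I'll measure these precisely from the depth and colour.

```bash
cat > h.py <<'E'
import numpy as np, cv2
from bench import manip
from scipy.optimize import least_squares
def world(n,d):
    c=manip.get_calibration(n);K,R,t=c['camera_matrix'],c['R'],np.ravel(c['t'])
    v,u=np.mgrid[:480,:640]
    P=np.stack([(u-K[0,2])/K[0,0]*d,(v-K[1,2])/K[1,1]*d,d],-1)
    W=(P-t)@R; W[d<=0]=np.nan
    return W
def pix2plane(n,uv,z):
    c=manip.get_calibration(n);K,R,t=c['camera_matrix'],c['R'],np.ravel(c['t'])
    uv=np.atleast_2d(uv).astype(float)
    r=np.c_[(uv-[K[0,2],K[1,2]])/[K[0,0],K[1,1]],np.ones(len(uv))]@R
    C=-R.T@t
    return C+r*((z-C[2])/r[:,2])[:,None]
def proj(n,X):
    c=manip.get_calibration(n);K,R,t=c['camera_matrix'],c['R'],np.ravel(c['t'])
    p=(np.atleast_2d(X)@R.T+t)@K.T
    return p[:,:2]/p[:,2:]
def crop(p,u0,v0,u1,v1,s,name):
    cv2.imwrite(name,cv2.resize(p[v0:v1,u0:u1,::-1],None,fx=s,fy=s,interpolation=cv2.INTER_CUBIC))
E
python3 - <<'E'
from h import *
for n in("top","side"):
    d=np.load(n+"0.npy");W=world(n,d)
    print(n)
    for k,(x,y),z0,z1 in [("spacer",(.482,-.22),.034,.046),("marker",(.474,-.126),.024,.036),("spare",(.485,-.32),.024,.036),("foot",(.482,.172),.006,.014),("posttip",(.482,.172),.06,.085),("knob",(.645,.118),.12,.14),("cam",(.645,-.06),.08,.1),("rail",(.63,.02),.008,.016)]:
        r=.2 if k=="rail" else .05
        m=(np.hypot(W[...,0]-x,W[...,1]-y)<r)&(W[...,2]>z0)&(W[...,2]<z1)
        v,u=np.nonzero(m); P=W[m]
        if len(P)<2: print(k,len(P));continue
        (cx,cy),(a,b),th=cv2.minAreaRect(P[:,:2].astype(np.float32)*1000)
        print(k,len(P),"pix",u.mean().round(1),v.mean().round(1),"mean",P.mean(0).round(4),"rect",round(cx,1),round(cy,1),round(a,1),round(b,1),round(th,1))
    m=(W[...,0]>.55)&(W[...,0]<.75)&(abs(W[...,1])<.2)
p=np.load("top0p.npy");q=np.load("side0p.npy")
crop(p,210,190,460,310,3,"pics/topc0.png"); crop(q,220,180,450,370,3,"pics/sidec0.png")
E
```

```text
top
spacer 192 pix 400.1 287.8 mean [ 0.4872 -0.2268  0.0388] rect 486.7 -226.6 42.2 41.3 57.8
marker 255 pix 360.6 291.0 mean [ 0.4785 -0.1314  0.0289] rect 478.8 -131.2 49.0 47.0 0.7
spare 245 pix 440.7 289.0 mean [ 0.486  -0.3276  0.0285] rect 486.0 -327.7 44.2 47.0 0.0
foot 320 pix 238.4 286.6 mean [0.4864 0.171  0.0097] rect 492.1 170.0 73.0 70.5 64.8
posttip 38 pix 234.7 285.2 mean [0.4864 0.1704 0.0722] rect 486.9 170.6 14.7 13.6 0.6
knob 110 pix 256.2 212.5 mean [0.6517 0.1174 0.1285] rect 651.5 117.9 12.9 45.1 82.6
cam 301 pix 342.1 227.0 mean [ 0.627  -0.083   0.0875] rect 625.9 -79.8 54.4 46.6 80.7
rail 2987 pix 298.5 223.9 mean [0.6464 0.0242 0.0116] rect 651.1 32.5 349.9 331.7 0.1
side
spacer 197 pix 404.0 224.4 mean [ 0.4865 -0.2231  0.0401] rect 486.8 -225.4 42.9 45.4 11.2
marker 279 pix 386.2 253.8 mean [ 0.4783 -0.1274  0.0301] rect 479.1 -129.2 49.6 51.7 47.9
spare 207 pix 423.9 202.9 mean [ 0.4855 -0.3239  0.0298] rect 485.9 -325.1 46.7 49.3 1.4
foot 466 pix 307.8 352.0 mean [0.4836 0.1767 0.0106] rect 477.1 173.0 77.5 65.6 13.8
posttip 64 pix 306.7 335.6 mean [0.4849 0.1754 0.0721] rect 486.1 174.4 14.4 14.9 66.8
knob 140 pix 256.7 263.4 mean [0.6505 0.1215 0.129 ] rect 651.8 121.1 15.3 47.0 84.0
cam 312 pix 322.0 223.0 mean [ 0.6258 -0.0791  0.0883] rect 626.4 -77.8 59.4 46.7 83.1
rail 3394 pix 290.1 271.6 mean [0.6409 0.0281 0.0125] rect 649.7 8.5 345.4 348.4 89.2
```

```bash
ls pics
```

```text
side0.png
sidec0.png
top0.png
topc0.png
```

View pics/topc0.png

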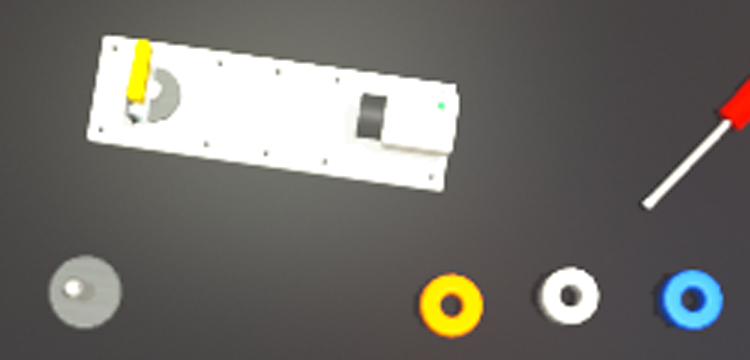

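View pics/sidec0.png

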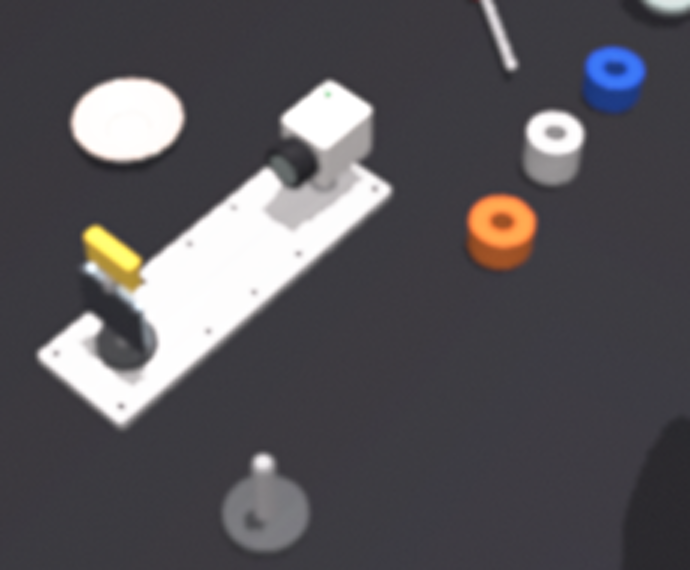

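```bash
cat >> h.py <<'E'
A=np.linspace(0,2*np.pi,72,endpoint=False)
def cyl_mask(n,x,y,r,z0,z1,S=8):
    ring=np.c_[x+r*np.cos(A),y+r*np.sin(A)]
    X=np.r_[np.c_[ring,np.full(72,z0)],np.c_[ring,np.full(72,z1)]]
    return cv2.convexHull(proj(n,X).astype(np.float32))
def hull_cent(h):
    m=cv2.moments(h); return np.array([m['m10'],m['m01']])/m['m00'],m['m00']
def fit_cyl(n,mask,x,y,r,z0,z1):
    mask=mask.astype(np.uint8)
    cs,_=cv2.findContours(mask,cv2.RETR_EXTERNAL,cv2.CHAIN_APPROX_NONE)
    c=max(cs,key=cv2.contourArea)
    f=np.zeros_like(mask);cv2.drawContours(f,[c],-1,1,-1)
    v,u=np.nonzero(f);g=np.array([u.mean(),v.mean()])
    s=least_squares(lambda q:hull_cent(cyl_mask(n,q[0],q[1],r,z0,z1))[0]-g,[x,y],diff_step=1e-4)
    return s.x,len(u),hull_cent(cyl_mask(n,*s.x,r,z0,z1))[1]
E
python3 - <<'E'
from h import *
for n in("top","side"):
    d=np.load(n+"0.npy");W=world(n,d);p=np.load(n+"0p.npy")
    hsv=cv2.cvtColor(p,cv2.COLOR_RGB2HSV)
    print(n,"table z",np.nanmedian(W[260:300,270:330,2]))
    for k,(x,y),r,z0,z1 in [("spacer",(.486,-.226),.022,0,.04),("marker",(.479,-.130),.025,0,.03),("spare",(.486,-.326),.024,0,.03)]:
        near=(np.hypot(W[...,0]-x,W[...,1]-y)<.04)
        if k=="spacer": m=near&(hsv[...,2]>110)
        else: m=near&(hsv[...,1]>120)&(hsv[...,2]>70)
        print(k,*fit_cyl(n,m,x,y,r,z0,z1))
        m=near&(W[...,2]>.006)
        print(k,'depth',*fit_cyl(n,m,x,y,r,.006,z1))
    near=(np.hypot(W[...,0]-.486,W[...,1]-.172)<.055)
    print("foot",*fit_cyl(n,near&(W[...,2]>.004)&(W[...,2]<.02),.486,.172,.03,.004,.01))
    print("tip",*fit_cyl(n,near&(W[...,2]>.03)&(W[...,2]<.09),.486,.172,.008,.03,.076))
    m=(hsv[...,1]>150)&(hsv[...,0]>18)&(hsv[...,0]<35)&(np.hypot(W[...,0]-.65,W[...,1]-.12)<.06)&(W[...,2]>.122)
    print("knob mean",W[m].mean(0),m.sum(), cv2.minAreaRect(W[m][:,:2].astype(np.float32)*1000))
    # rail white top
    m=(hsv[...,2]>150)&(hsv[...,1]<60)&(abs(W[...,2]-.012)<.004)&(abs(W[...,0]-.64)<.08)&(abs(W[...,1]-.02)<.18)
    P=W[m][:,:2]; print("rail",m.sum(),cv2.minAreaRect(P.astype(np.float32)*1000))
print(manip.current_time())
E
```

```text
top table z -0.0009668218315636209
spacer [ 0.48676499 -0.22735023] 305 294.2944544213824
spacer depth [ 0.48713745 -0.22708419] 281 288.98320484906435
marker [ 0.47801666 -0.13074085] 364 342.9479689677246
marker depth [ 0.47839954 -0.1309687 ] 333 340.23013094300404
spare [ 0.48514726 -0.32761771] 359 348.0949167930521
spare depth [ 0.48598027 -0.32822024] 325 339.2953682858497
foot [0.48633656 0.17138039] 460 465.55257574794814
tip [0.48638345 0.1708594 ] 51 55.779353874735534
knob mean [0.65111395 0.11753513 0.1286763 ] 103 ((651.53173828125, 117.96977996826172), (12.547615051269531, 45.243553161621094), 83.74618530273438)
rail 2596 ((638.095703125, 19.035736083984375), (299.5190734863281, 92.13383483886719), 82.51493072509766)
side table z 0.011028033673839192
spacer [ 0.48742501 -0.22737242] 384 393.7840816352982
spacer depth [ 0.4880627  -0.22618377] 361 364.6601133358199
marker [ 0.47829846 -0.13015124] 464 451.8080922823865
marker depth [ 0.47932779 -0.13034436] 410 417.76719231996685
spare [ 0.48537468 -0.32686374] 370 364.39376366790384
spare depth [ 0.48624369 -0.32697559] 325 332.73612316604704
foot [0.48506599 0.17545691] 522 621.9537499505095
tip [0.48589949 0.17370992] 124 137.56950946338475
knob mean [0.65091003 0.12280109 0.12842589] 69 ((651.236572265625, 120.91429901123047), (14.643848419189453, 45.288673400878906), 87.53460693359375)
rail 3019 ((638.926513671875, 20.89459228515625), (301.0948486328125, 93.39612579345703), 82.53328704833984)
1.4
```

```bash
cat >> h.py <<'E'
SP=np.array([.4872,-.2268]);MK=np.array([.4784,-.1306]);PO=np.array([.4862,.1722]);HI=np.array([.6515,.1191]);RA=np.deg2rad(82.52)
def down(phi):
    c,s=np.cos(phi),np.sin(phi); return np.array([[0,c,s],[0,s,-c],[-1,0,0.]])
def P(xy,z): return [float(xy[0]),float(xy[1]),float(z)]
def st(tag=""): print(tag,"t",round(manip.current_time(),2),"p",np.round(manip.current_ee_pos(),4),"F",np.round(manip.current_force(),2),"w",round(float(manip.current_grip_width()),3))
E
python3 - <<'E'
from h import *
for k,xy,z in [("sp",SP,.006),("mk",MK,.004),("po",PO,.12),("hi",HI,.10)]:
    for dg in range(-180,180,30):
        q=manip.inverse_kinematics(P(xy,z),down(np.deg2rad(dg)))
        print(k,dg,None if q is None else np.round(q,2))
a0=RA-np.pi # jaw dir at rest along -rail y
dm=lambda: None
v=PO-HI; ap=np.arctan2(v[1],v[0]); cam=RA-np.pi; diff=(cam-ap)%(2*np.pi); print(np.rad2deg([cam,ap,diff]),diff/2)
E
```

```text
sp -180 [-0.52  0.66  1.82 -0.    0.66  2.62]
sp -150 [-0.52  0.66  1.82 -0.    0.66  2.1 ]
sp -120 [-0.52  0.66  1.82 -0.    0.66  1.57]
sp -90 [-0.52  0.66  1.82 -0.    0.66  1.05]
sp -60 [-0.52  0.66  1.82 -0.    0.66  0.52]
sp -30 [-0.52  0.66  1.82 -0.    0.66  0.  ]
sp 0 [-0.52  0.66  1.82 -0.    0.66 -0.52]
sp 30 [-0.52  0.66  1.82 -0.    0.66 -1.05]
sp 60 [-0.52  0.66  1.82 -0.    0.66 -1.57]
sp 90 [-0.52  0.66  1.82 -0.    0.66 -2.09]
sp 120 [-0.52  0.66  1.82 -0.    0.66 -2.62]
sp 150 None
mk -180 [-0.36  0.62  1.93 -0.    0.59  2.78]
mk -150 [-0.36  0.62  1.93 -0.    0.59  2.26]
mk -120 [-0.36  0.62  1.93 -0.    0.59  1.73]
mk -90 [-0.36  0.62  1.93 -0.    0.59  1.21]
mk -60 [-0.36  0.62  1.93 -0.    0.59  0.69]
mk -30 [-0.36  0.62  1.93 -0.    0.59  0.16]
mk 0 [-0.36  0.62  1.93 -0.    0.59 -0.36]
mk 30 [-0.36  0.62  1.93 -0.    0.59 -0.88]
mk 60 [-0.36  0.62  1.93 -0.    0.59 -1.41]
mk 90 [-0.36  0.62  1.93 -0.    0.59 -1.93]
mk 120 [-0.36  0.62  1.93 -0.    0.59 -2.45]
mk 150 None
po -180 None
po -150 None
po -120 [ 0.25  0.44  1.84 -0.    0.86  2.34]
po -90 [ 0.25  0.4
[... 246 characters left out ...]
]
po 90 [ 0.25  0.44  1.84 -0.    0.86 -1.32]
po 120 [ 0.25  0.44  1.84 -0.    0.86 -1.84]
po 150 [ 0.25  0.44  1.84 -0.    0.86 -2.37]
hi -180 None
hi -150 [ 0.11  0.7   1.44 -0.    1.01  2.73]
hi -120 [ 0.11  0.7   1.44 -0.    1.01  2.2 ]
hi -90 [ 0.11  0.7   1.44 -0.    1.01  1.68]
hi -60 [ 0.11  0.7   1.44 -0.    1.01  1.16]
hi -30 [ 0.11  0.7   1.44 -0.    1.01  0.63]
hi 0 [ 0.11  0.7   1.44 -0.    1.01  0.11]
hi 30 [ 0.11  0.7   1.44 -0.    1.01 -0.41]
hi 60 [ 0.11  0.7   1.44 -0.    1.01 -0.94]
hi 90 [ 0.11  0.7   1.44 -0.    1.01 -1.46]
hi 120 [ 0.11  0.7   1.44 -0.    1.01 -1.98]
hi 150 [ 0.11  0.7   1.44 -0.    1.01 -2.51]
[-97.48       162.19120963 100.32879037] 0.8755338632444887
```

Run:
```python
from h import *
D=np.deg2rad
manip.move_ptp(P(SP,.10),down(D(-90))); 
manip.move_l(P(SP,.007),max_speed=.12); st("down")
manip.set_gripper(0.3,20); st("closed1")
manip.set_gripper(0.8); 
manip.move_l(P(SP,.007),down(0)); st("rot")
manip.set_gripper(0.0,30); st("closed2")
manip.move_l(P(SP,.13)); st("lift")
p,d=manip.grab_frame("side"); cv2.imwrite("pics/s1.png",p[:,:,::-1]); crop(p,300,100,500,280,3,"pics/s1c.png")
```

```text
down t 4.08 p [ 0.4875 -0.2271  0.0076] F [-0.79 -0.2   0.31] w 0.999
closed1 t 4.53 p [ 0.4874 -0.227   0.0075] F [-0.51  0.45  6.23] w 0.503
rot t 6.62 p [ 0.4872 -0.2268  0.007 ] F [-0.43  1.16  0.75] w 0.803
closed2 t 6.96 p [ 0.4872 -0.2268  0.0072] F [-1.82  0.97  4.68] w 0.513
lift t 7.92 p [ 0.4867 -0.2266  0.1291] F [-0.96  0.33 -0.79] w 0.513
```

View pics/s1c.png

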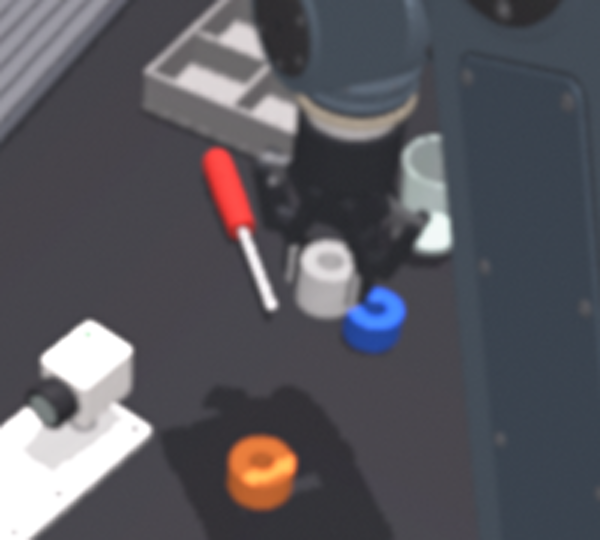

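The side crop shows the spacer upright between the fingers at about (325,280), above the blue collar in the image. I'll carry it to the post.

Run:
```python
from h import *
manip.move_ptp(P(PO,.125),down(0)); st("hover")
manip.move_l(P(PO,.094)); st("low"); manip.dwell(.2)
for n in("side","top"):
    p,d=manip.grab_frame(n); np.save(n+"2.npy",d);np.save(n+"2p.npy",p)
crop(np.load("side2p.npy"),230,260,400,390,4,"pics/s2c.png")
crop(np.load("top2p.npy"),170,200,320,330,4,"pics/t2c.png")
# predicted projection for collar in world if TCP true
p=np.load("side2p.npy").copy()
e=manip.current_ee_pos()
h=cyl_mask("side",e[0],e[1],.022,e[2]-.007,e[2]+.033); print(hull_cent(h))
```

```text
hover t 9.46 p [0.4865 0.1715 0.125 ] F [-0.16 -0.65 -0.69] w 0.508
low t 9.82 p [0.4862 0.1716 0.0938] F [ 0.14  0.64 -0.45] w 0.511
(array([306.37685402, 324.27988865]), 595.228825955186)
```

View pics/s2c.png

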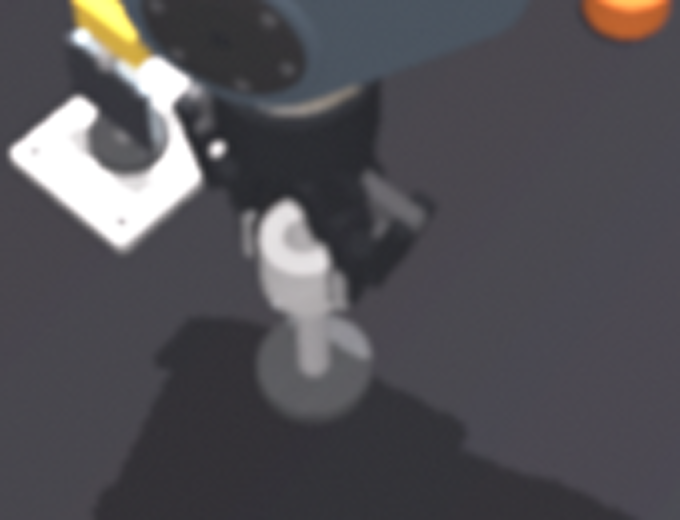

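View pics/t2c.png

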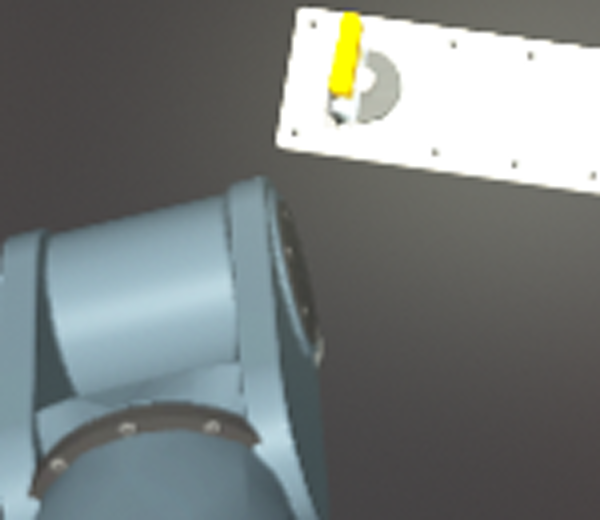

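Run:
```python
from h import *
e=manip.current_ee_pos(); st()
for nm,xy in(("tcp",e[:2]),("post",PO)):
    h=cyl_mask("side",xy[0],xy[1],.022,.0868,.1268).reshape(-1,2); h2=cyl_mask("side",xy[0],xy[1],.010,.1268,.1269).reshape(-1,2)
    print(nm,h.min(0),h.max(0),"bore",h2.min(0),h2.max(0))
print("tip/foot axis",proj("side",[[*PO,.076],[*PO,.01],[*PO,.04]]))
p=np.load("side2p.npy");g=cv2.cvtColor(p,cv2.COLOR_RGB2GRAY)
for r in (318,324,330,334,340,345,350): print(r,list(g[r,286:324]))
o=np.load("side0p.npy");g=cv2.cvtColor(o,cv2.COLOR_RGB2GRAY)
print("orig")
for r in (333,336,340,345): print(r,list(g[r,296:320]))
```

```text
t 10.12 p [0.4866 0.1722 0.0946] F [ 0.15 -0.54 -0.77] w 0.509
tcp [294.6168  309.37238] [317.8761  339.80396] bore [300.86108 314.53748] [311.2797  323.39178]
post [294.77176 309.44885] [318.02954 339.88373] bore [301.01685 314.6151 ] [311.43668 323.47137]
tip/foot axis [[307.04877565 333.0721756 ]
 [308.03563416 349.93091667]
 [307.59775924 342.45059415]]
318 [np.uint8(72), np.uint8(72), np.uint8(70), np.uint8(73), np.uint8(93), np.uint8(117), np.uint8(114), np.uint8(97), np.uint8(126), np.uint8(184), np.uint8(220), np.uint8(227), np.uint8(227), np.uint8(223), np.uint8(207), np.uint8(182), np.uint8(167), np.uint8(169), np.uint8(172), np.uint8(170), np.uint8(155), np.uint8(120), np.uint8(78), np.uint8(50), np.uint8(45), np.uint8(44), np.uint8(46), np.uint8(47), np.uint8(46), np.uint8(47), np.uint8(47), np.uint8(48), np.uint8(51), np.uint8(51), np.uint8(51), np.uint8(52), np.uint8(62), np.uint8(76)]
324 [np.uint8(72), np.uint8(73), np.uint8(72), np.uint8(72), np.uint8(76), np.uint8(85), np.uint8(91), np.uint8(88), np.uint8(104), np.uint8(145), np.uint8(183), np.uint8(210), np.uint8(2
[... 3862 characters left out ...]
p.uint8(61), np.uint8(67), np.uint8(80), np.uint8(94), np.uint8(104), np.uint8(112), np.uint8(117), np.uint8(122), np.uint8(127), np.uint8(130), np.uint8(132), np.uint8(130), np.uint8(127), np.uint8(126), np.uint8(122), np.uint8(120), np.uint8(117), np.uint8(113), np.uint8(108), np.uint8(99), np.uint8(87), np.uint8(75), np.uint8(65)]
345 [np.uint8(107), np.uint8(118), np.uint8(121), np.uint8(122), np.uint8(121), np.uint8(121), np.uint8(120), np.uint8(121), np.uint8(122), np.uint8(126), np.uint8(129), np.uint8(130), np.uint8(129), np.uint8(128), np.uint8(127), np.uint8(126), np.uint8(124), np.uint8(122), np.uint8(122), np.uint8(122), np.uint8(121), np.uint8(121), np.uint8(122), np.uint8(121)]
```

The collar's left edge is at column 294.7 against 294.6 predicted. The post tip is at column 307.3 against 307.05. Both are within a pixel, so I'll descend with a force guard.

```bash
cat >> h.py <<'E'
def descend(xy,z0,z1,step=.005,lim=8,speed=.06):
    z=z0
    F0=np.array(manip.current_force())
    while z>z1+1e-6:
        z=max(z-step,z1); manip.move_l(P(xy,z),max_speed=speed)
        F=np.array(manip.current_force())-F0
        e=manip.current_ee_pos()
        print(round(z,4),np.round(e,4),F.round(2))
        if abs(F[2])>lim or np.hypot(F[0],F[1])>lim: return False
    return True
E
python3 - <<'E'
from h import *
print(descend(PO,.094,.060,.004)); st()
E
```

```text
0.09 [0.486  0.1722 0.0898] [-0.08 -0.25 -0.15]
0.086 [0.486  0.1722 0.0857] [0.2  0.17 0.19]
0.082 [0.486  0.1722 0.0817] [ 0.34  1.23 -0.31]
0.078 [0.486  0.1722 0.0777] [ 0.01  0.05 -0.1 ]
0.074 [0.486  0.1722 0.0738] [-0.77 -0.2  -0.54]
0.07 [0.4861 0.1722 0.0698] [-0.15  0.6   0.16]
0.066 [0.4861 0.1722 0.0658] [-0.17  1.12  0.69]
0.062 [0.4861 0.1722 0.0617] [-0.89  1.73  0.94]
0.06 [0.4862 0.1722 0.0599] [ 0.22 -0.26  0.86]
True
 t 12.37 p [0.4862 0.1722 0.0599] F [ 0.37 -0.8   0.08] w 0.51
```

Run:
```python
from h import *
ok=descend(PO,.060,.0205,.01,8,.08) and descend(PO,.0205,.016,.0015,6,.04)
st(ok)
manip.set_gripper(0.66); st("rel")
manip.move_l(P(PO,.13)); manip.dwell(.2)
p,d=manip.grab_frame("side"); crop(p,230,260,400,390,4,"pics/s3c.png"); np.save("side3.npy",d);np.save("side3p.npy",p); st()
```

```text
0.05 [0.486  0.1721 0.0496] [-0.64  0.81 -0.  ]
0.04 [0.4862 0.1722 0.0399] [-0.79  0.46 -0.27]
0.03 [0.4863 0.1722 0.0299] [ 0.24  1.48 -1.08]
0.0205 [0.4863 0.1722 0.0205] [-1.06  0.39 -0.21]
0.019 [0.4865 0.1722 0.0192] [ 1.62  1.71 -0.49]
0.0175 [0.4862 0.1722 0.0175] [ 1.42  0.26 -0.82]
0.016 [0.4864 0.1722 0.0171] [-5.61 -1.23 18.21]
False t 14.21 p [0.4864 0.1722 0.0171] F [-6.3  -1.64 18.08] w 0.511
rel t 14.49 p [0.4862 0.1722 0.0159] F [-0.44  0.17  0.36] w 0.661
 t 15.65 p [0.4859 0.1721 0.1294] F [ 0.06  0.74 -0.18] w 0.659
```

View pics/s3c.png

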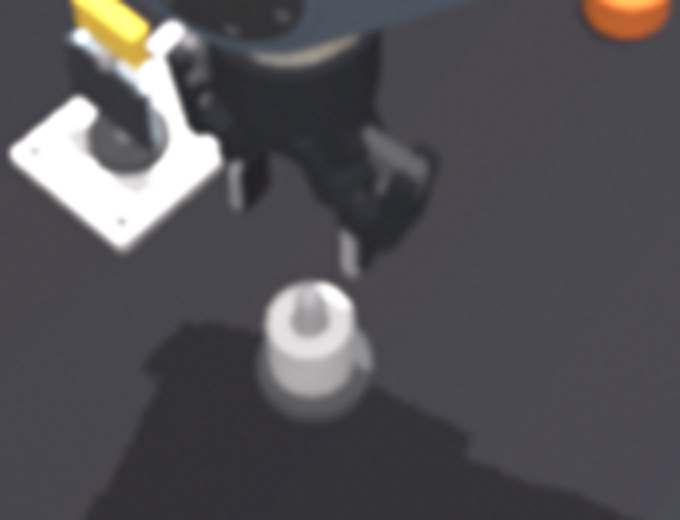

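The spacer sits on the foot with the post showing in its bore (crop (310,310)). Next is the marker.

Run:
```python
from h import *
d=np.load("side3.npy");W=world("side",d);m=(np.hypot(W[...,0]-PO[0],W[...,1]-PO[1])<.026)&(W[...,2]>.02)&(W[...,2]<.058)
z=W[m][:,2];print("spacer top z",np.percentile(z,[50,90,97]).round(4))
D=np.deg2rad
manip.set_gripper(0.85)
manip.move_ptp(P(MK,.09),down(D(-90))); 
manip.move_l(P(MK,.004),max_speed=.12); st("down")
manip.set_gripper(0.3,20); st("closed1")
manip.set_gripper(0.8); 
manip.move_l(P(MK,.004),down(0)); st("rot")
manip.set_gripper(0.0,30); st("closed2")
manip.move_l(P(MK,.14)); st("lift")
manip.move_ptp(P(PO,.145),down(0)); st("hover")
manip.move_l(P(PO,.10)); st("low")
p,d=manip.grab_frame("side"); crop(p,230,260,400,390,4,"pics/s4c.png")
```

```text
spacer top z [0.0491 0.0525 0.0549]
down t 17.99 p [ 0.4788 -0.1306  0.0045] F [ 0.06 -0.38  0.24] w 0.852
closed1 t 18.32 p [ 0.4788 -0.1308  0.0048] F [-0.76  0.71  6.25] w 0.573
rot t 20.36 p [ 0.4784 -0.1306  0.004 ] F [-0.46  0.46  0.13] w 0.803
closed2 t 20.68 p [ 0.4784 -0.1306  0.0043] F [-0.92  0.77  5.64] w 0.582
lift t 21.73 p [ 0.4779 -0.1304  0.1392] F [0.51 0.21 0.31] w 0.584
hover t 22.89 p [0.4864 0.1714 0.1448] F [ 0.08 -0.44  0.13] w 0.586
low t 23.34 p [0.4865 0.1716 0.1002] F [0.1  0.63 0.18] w 0.58
```

View pics/s4c.png

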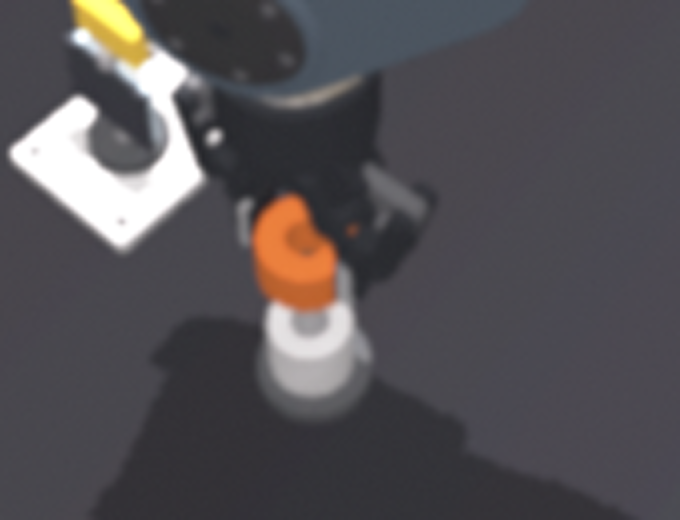

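The marker is held level above the post (crop (298,250)). I'll lower it with the guard on.

Run:
```python
from h import *
ok=descend(PO,.100,.060,.005,8,.06) and descend(PO,.060,.0525,.0015,6,.04)
st(ok)
manip.set_gripper(0.72); st("rel")
manip.move_l(P(PO,.16)); manip.dwell(.2)
p,d=manip.grab_frame("side"); crop(p,230,260,400,390,4,"pics/s5c.png"); np.save("side5.npy",d);np.save("side5p.npy",p); st()
W=world("side",d);m=(np.hypot(W[...,0]-PO[0],W[...,1]-PO[1])<.028)&(W[...,2]>.055)&(W[...,2]<.09)
print("top z",np.percentile(W[m][:,2],[50,90,97]).round(4))
```

```text
0.095 [0.4863 0.1722 0.0953] [-1.06  1.09 -0.84]
0.09 [0.486  0.1722 0.0898] [-0.64  1.07 -0.79]
0.085 [0.486  0.1721 0.0847] [-0.99  0.68 -0.41]
0.08 [0.486  0.1722 0.0797] [-1.31  0.13 -2.03]
0.075 [0.486  0.1721 0.0746] [-1.39  0.53 -1.51]
0.07 [0.486  0.1722 0.0697] [-0.98  1.2  -1.01]
0.065 [0.486  0.1722 0.0647] [-1.    0.48 -0.96]
0.06 [0.486  0.1721 0.0597] [-0.86  1.1  -1.01]
0.0585 [0.4862 0.1722 0.0585] [ 0.67 -0.98  0.78]
0.057 [0.4862 0.1722 0.0569] [0.48 0.45 0.46]
0.0555 [0.4862 0.1722 0.0554] [-0.88 -0.81 -0.13]
0.054 [0.4864 0.1723 0.0543] [-0.26 -0.35  5.36]
0.0525 [0.4865 0.1723 0.0541] [-7.94 -3.28 27.06]
False t 26.64 p [0.4865 0.1723 0.0541] F [-7.87 -2.82 26.56] w 0.585
rel t 26.92 p [0.4861 0.1722 0.0523] F [ 0.34  1.11 -0.52] w 0.719
 t 28.03 p [0.4859 0.1721 0.1593] F [-0.35  0.17  0.48] w 0.725
top z [0.0794 0.0826 0.0839]
```

View pics/s5c.png

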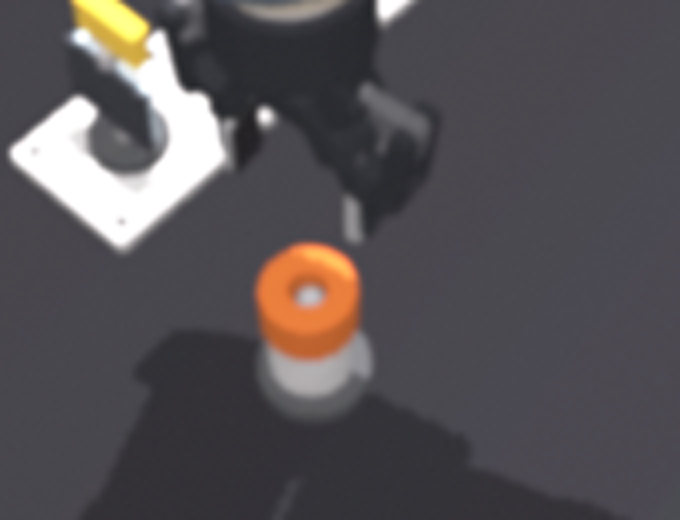

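Both collars are home: the stack top measures about 79–80 mm and the post tip is visible inside the bore. Next I'll go above the knob.

Run:
```python
from h import *
manip.set_gripper(0.5)
manip.move_ptp(P(HI,.19),down(RA)); st("above")
manip.move_l(P(HI,.102),max_speed=.1); st("down")
p,d=manip.grab_frame("side"); crop(p,190,190,360,320,4,"pics/s6c.png")
```

```text
above t 29.77 p [0.6512 0.1193 0.1899] F [-0.26 -0.15  0.51] w 0.504
down t 30.8 p [0.6519 0.1191 0.1027] F [-0.66  0.67 -0.33] w 0.506
```

View pics/s6c.png

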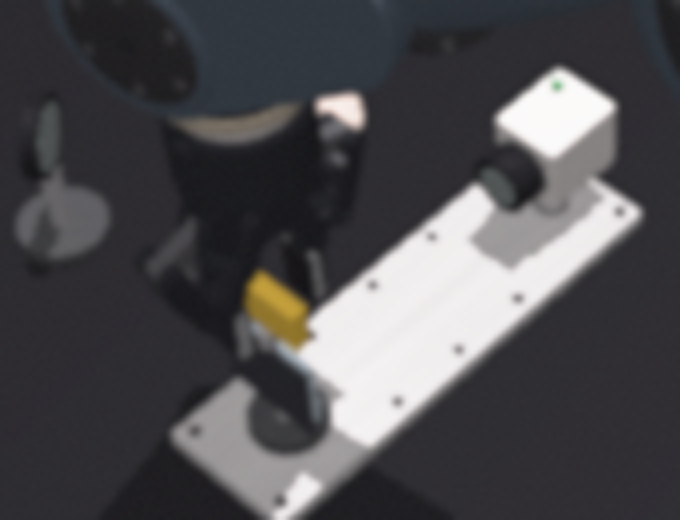

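The knob (crop (278,305)) lies between the two fingertips (crop (243,335) and (315,268)). Closing gently.

Run:
```python
from h import *
F0=manip.current_force()
manip.set_gripper(0.25,20); st("q")
manip.set_gripper(0.0,20); st("c"); manip.dwell(.2); st("c")
p,d=manip.grab_frame("side"); crop(p,190,190,360,320,4,"pics/s7c.png")
```

```text
q t 31.19 p [0.6516 0.1191 0.1022] F [ 0.5  -0.12 -0.89] w 0.249
c t 31.43 p [0.6515 0.119  0.1021] F [-0.77 -1.24  0.86] w 0.137
c t 31.62 p [0.6515 0.119  0.1022] F [-0.92 -0.76  2.53] w 0.14
```

View pics/s7c.png

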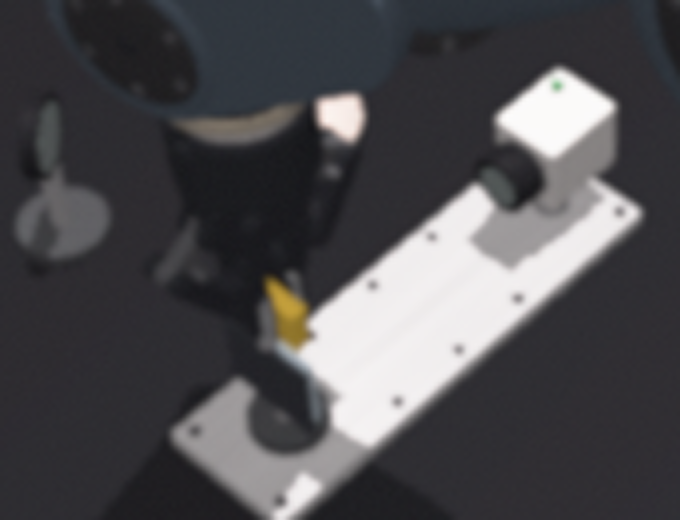

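Gripped: the width is 0.14, about 12 mm, and the side force is small. I'll turn clockwise in steps while watching the force.

Run:
```python
from h import *
T=0.8755; off=np.zeros(2)
for a in np.linspace(0,T,6)[1:]:
    manip.move_l(P(HI+off,.102),down(RA-a))
    F=np.array(manip.current_force()); M=np.array(manip.current_ft_torque()); print(a.round(3),M.round(3)); st()
    if np.hypot(F[0],F[1])>12: print("STOP");break
manip.dwell(.3); st()
for n in("side","top"):
    p,d=manip.grab_frame(n); np.save(n+"8.npy",d);np.save(n+"8p.npy",p)
crop(np.load("side8p.npy"),190,190,360,390,3,"pics/s8c.png");crop(np.load("top8p.npy"),200,160,370,310,4,"pics/t8c.png")
```

```text
0.175 [-0.513  0.346  0.038]
 t 32.0 p [0.6515 0.1189 0.1021] F [-1.9  -3.86  4.45] w 0.138
0.35 [-0.685  0.384 -0.018]
 t 32.33 p [0.6515 0.1188 0.1021] F [-2.74 -4.67  5.15] w 0.137
0.525 [-0.749  0.423  0.077]
 t 32.65 p [0.6514 0.1186 0.1021] F [-1.81 -4.81  5.23] w 0.136
0.7 [-0.927  0.543  0.052]
 t 32.98 p [0.6513 0.1185 0.1021] F [-3.37 -5.28  6.21] w 0.136
0.876 [-0.997  0.615  0.023]
 t 33.3 p [0.6512 0.1184 0.1021] F [-5.29 -5.99  6.1 ] w 0.137
 t 33.6 p [0.6512 0.1185 0.1021] F [-4.39 -7.8   7.36] w 0.138
```

View pics/s8c.png

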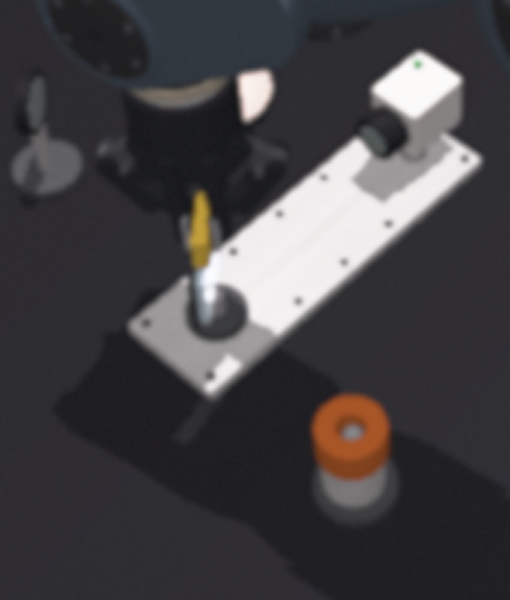

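View pics/t8c.png

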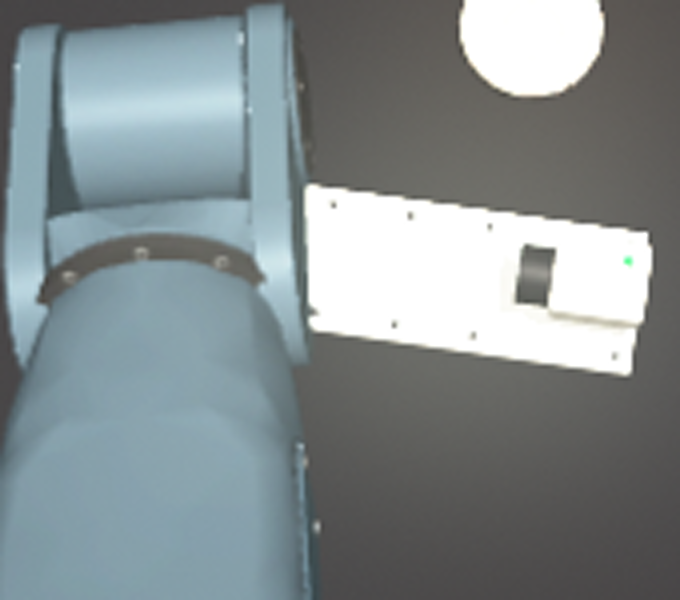

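Run:
```python
from h import *
p=np.load("side8p.npy");d=np.load("side8.npy");W=world("side",d)
hsv=cv2.cvtColor(p,cv2.COLOR_RGB2HSV)
m=(np.hypot(W[...,0]-PO[0],W[...,1]-PO[1])<.045)&(hsv[...,1]>120)&(hsv[...,2]>60)
print("marker",fit_cyl("side",m,*PO,.025,.05,.08))
mk=(hsv[...,1]>120)&(hsv[...,0]>15)&(hsv[...,0]<35)&(np.hypot(W[...,0]-.65,W[...,1]-.12)<.05)
print(mk.sum(),np.nanpercentile(W[mk][:,2],[5,50,95]))
print(cv2.minAreaRect(W[mk&(W[...,2]>.124)][:,:2].astype(np.float32)*1000))
R=manip.current_tcp_rot(); phi=np.arctan2(R[1,1],R[0,1]); print("jaw",np.rad2deg(phi))
big=cv2.resize(p[220:300,210:310],None,fx=7,fy=7,interpolation=cv2.INTER_CUBIC)[:,:,::-1].copy()
e=manip.current_ee_pos()
for da,col in((0,(0,255,0)),):
    c,s=np.cos(phi+da),np.sin(phi+da)
    for z in(.1,.13):
        q=np.array([[e[0]+a*.006*c-b*.023*s,e[1]+a*.006*s+b*.023*c,z] for a,b in((1,1),(1,-1),(-1,-1),(-1,1))])
        uv=((proj("side",q)-[210,220]+.5)*7).astype(np.int32); cv2.polylines(big,[uv],True,col,1)
cv2.imwrite("pics/s9.png",big)
```

```text
marker (array([0.4886365 , 0.17177001]), 598, 619.9246222139336)
138 [0.11048545 0.12993861 0.15442074]
((649.3765258789062, 120.02867889404297), (15.123597145080566, 43.83504867553711), 38.995914459228516)
jaw 32.622041955257906
```

View pics/s9.png

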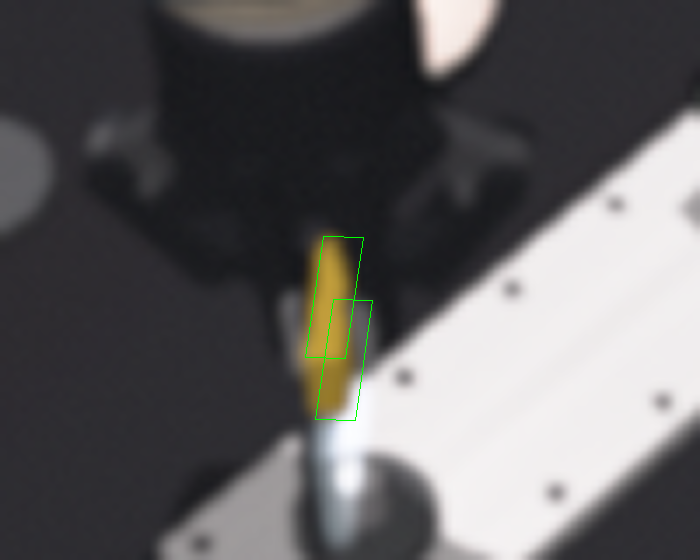

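The predicted knob outline doesn't quite match the picture. The real knob (centre about (328,330)) looks less turned than the jaws, so I'll measure the angle properly, calibrating on the first picture where the mirror was at rest.

```bash
cat >> h.py <<'E'
def box(n,xy,phi,x0,x1,hw,z0,z1):
    c,s=np.cos(phi),np.sin(phi)
    q=np.array([[xy[0]+a*c-b*s,xy[1]+a*s+b*c,z] for z in(z0,z1) for a,b in((x1,hw),(x1,-hw),(x0,-hw),(x0,hw))])
    return proj(n,q)
def draw(img,uv,o,k,col):
    uv=((uv-o+.5)*k).astype(np.int32)
    cv2.polylines(img,[uv[:4]],True,col,1);cv2.polylines(img,[uv[4:]],True,col,1)
def yellow(p):
    h=cv2.cvtColor(p,cv2.COLOR_RGB2HSV); return (h[...,1]>120)&(h[...,0]>15)&(h[...,0]<35)&(h[...,2]>60)
E
python3 - <<'E'
from h import *
o=np.array([210,220]);k=7
p0=np.load("side0p.npy");m=yellow(p0);m[:,:230]=0;m[:,300:]=0;m[:220]=0;m[300:]=0
v,u=np.nonzero(m);g=np.array([u.mean(),v.mean()]);print("yellow0",len(u),g)
s=least_squares(lambda q:hull_cent(cv2.convexHull(box("side",q,RA-np.pi,-.006,.006,.023,.1,.13).astype(np.float32)))[0]-g,HI,diff_step=1e-4)
print("hinge by side",s.x, hull_cent(cv2.convexHull(box("side",s.x,RA-np.pi,-.006,.006,.023,.1,.13).astype(np.float32))))
H=s.x
for f,a,out in(("side0p",[0],"s10a"),("side8p",[.8755,.77],"s10b")):
    p=np.load(f+".npy");big=cv2.resize(p[220:300,210:310],None,fx=k,fy=k,interpolation=cv2.INTER_CUBIC)[:,:,::-1].copy()
    for aa,col in zip(a,[(0,255,0),(0,0,255)]):
        ph=RA-np.pi-aa
        draw(big,box("side",H,ph,-.006,.006,.023,.1,.13),o,k,col); draw(big,box("side",H,ph,-.01,0,.031,.039,.091),o,k,col)
    cv2.imwrite(f"pics/{out}.png",big)
E
```

```text
yellow0 234 [256.97008547 264.64102564]
hinge by side [0.65602012 0.11611563] (array([256.970085  , 264.64102809]), 255.51911391026806)
```

View pics/s10a.png

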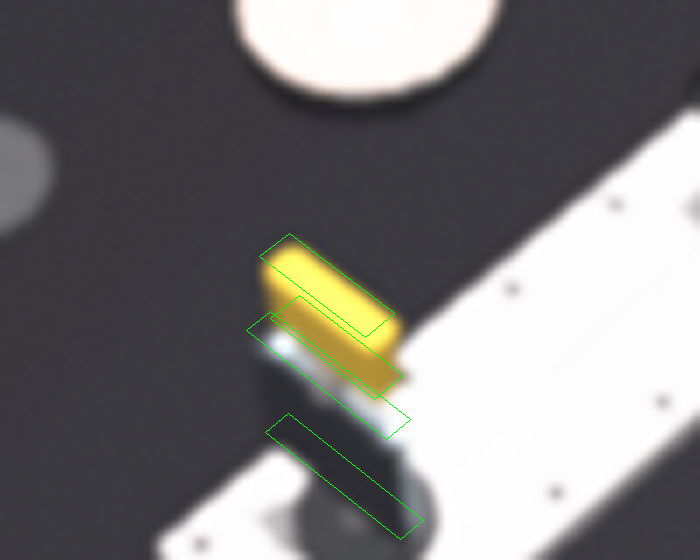

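View pics/s10b.png

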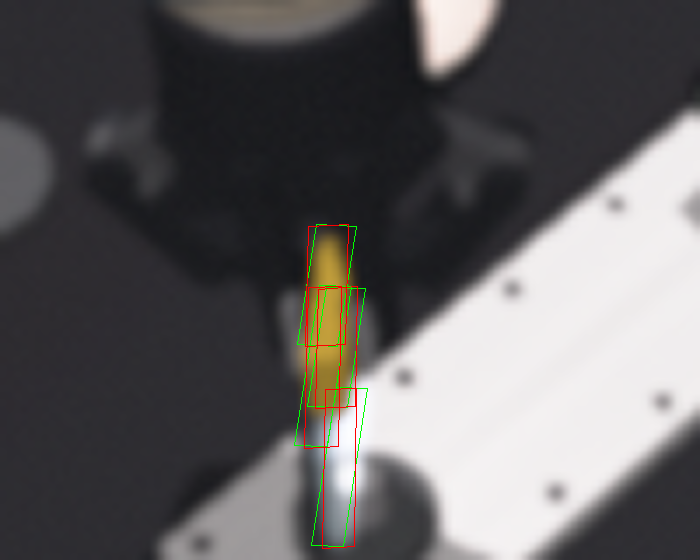

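Run:
```python
from h import *
k=10
p=np.load("side8p.npy")
p0=np.load("side0p.npy")
def yl(p): 
    q=p.astype(int); return q[...,0]+q[...,1]-2*q[...,2]   # yellowness
for nm,pp in(("8",p),("0",p0)):
    y=yl(pp)
    print(nm)
    for r in range(252,284,2): 
        w=y[r,240:285].clip(0); w=np.where(w>40,w,0)
        if w.sum(): print(r,"cent",round((w*np.arange(240,285)).sum()/w.sum(),2),"sum/max",round(w.sum()/w.max(),1),w.max())
for a in(.8755,.77):
    for H in ([.6512,.1190],):
        b=box("side",H,RA-np.pi-a,-.006,.006,.023,.1,.13)
        print(a,H,b.round(1).tolist())
```

```text
8
254 cent 256.51 sum/max 3.2 122
256 cent 256.4 sum/max 4.0 202
258 cent 256.55 sum/max 4.5 219
260 cent 256.79 sum/max 5.1 227
262 cent 256.3 sum/max 5.1 227
264 cent 256.12 sum/max 5.1 232
266 cent 256.22 sum/max 5.5 232
268 cent 256.29 sum/max 5.9 233
270 cent 256.11 sum/max 6.5 227
272 cent 256.4 sum/max 6.3 189
274 cent 256.18 sum/max 5.5 182
276 cent 256.16 sum/max 5.0 183
278 cent 255.97 sum/max 4.2 124
0
254 cent 251.5 sum/max 2.0 51
256 cent 251.44 sum/max 5.6 295
258 cent 252.17 sum/max 9.3 299
260 cent 253.58 sum/max 11.2 303
262 cent 255.53 sum/max 12.7 301
264 cent 257.14 sum/max 14.3 302
266 cent 258.65 sum/max 14.5 303
268 cent 259.94 sum/max 11.9 302
270 cent 260.42 sum/max 9.6 260
272 cent 261.52 sum/max 9.2 213
274 cent 262.84 sum/max 6.8 211
276 cent 263.28 sum/max 3.5 137
0.8755 [0.6512, 0.119] [[262.6, 262.6], [260.0, 279.7], [254.3, 279.6], [257.0, 262.4], [261.3, 253.7], [258.7, 270.9], [252.8, 270.7], [255.6, 253.5]]
0.77 [0.6512, 0.119] [[261.5, 262.4], [261.2, 279.5], [255.5, 279.8], [255.9, 262.6], [260.1, 253.4], [259.9, 270.7], [254.0, 271.0], [254.4, 253.7]]
```

```bash
cat > k.py <<'E'
from h import *
def bnd(p,rows,c0=240,c1=285):
    q=p.astype(float); y=np.minimum(q[...,0],q[...,1])-q[...,2]
    out=[]
    for r in rows:
        w=y[r,c0:c1]; j=int(np.argmax(w)); h=w[j]/2
        l=j
        while l>0 and w[l]>h:l-=1
        rr=j
        while rr<len(w)-1 and w[rr]>h: rr+=1
        L=l+(h-w[l])/(w[l+1]-w[l]); Rr=rr-(h-w[rr])/(w[rr-1]-w[rr])
        out.append((c0+L,c0+Rr))
    return np.array(out)
def model(rows,H,phi):
    b=box("side",H,phi,-.006,.006,.023,.1,.13)
    S=20;o=np.array([235,245])
    im=np.zeros((45*S,55*S),np.uint8)
    cv2.fillConvexPoly(im,cv2.convexHull(((b-o+.5)*S).astype(np.int32)),1)
    out=[]
    for r in rows:
        c=np.nonzero(im[int((r-o[1]+.5)*S)])[0]
        out.append((c[0]/S+o[0]-.5,c[-1]/S+o[0]-.5) if len(c) else (np.nan,)*2)
    return np.array(out)
E
python3 - <<'E'
from k import *
p0=np.load("side0p.npy");p8=np.load("side8p.npy")
r0=np.arange(256,278,2); b0=bnd(p0,r0)
for H in ([.6512,.119],[.6505,.1205],[.652,.121]):
    print(H);print(np.c_[r0,b0,model(r0,H,RA-np.pi)].round(1))
r8=np.arange(255,279,2); b8=bnd(p8,r8)
print(np.c_[r8,b8,model(r8,[.6512,.119],RA-np.pi-.8755),model(r8,[.6512,.119],RA-np.pi-.77)].round(1))
E
```

```text
[0.6512, 0.119]
[[256.  248.7 254.1 250.  253.4]
 [258.  247.5 256.7 247.4 256. ]
 [260.  247.9 259.3 247.8 258.7]
 [262.  249.  262.  248.2 261.3]
 [264.  249.4 264.5 248.6 264. ]
 [266.  250.9 266.4 248.9 266.6]
 [268.  253.5 266.1 250.5 267.1]
 [270.  255.2 265.6 253.1 267.4]
 [272.  256.9 266.1 255.6 267.6]
 [274.  259.7 266.4 258.2 267.9]
 [276.  261.6 265.2 260.8 266.9]]
[0.6505, 0.1205]
[[256.  248.7 254.1 250.6 252.4]
 [258.  247.5 256.7 248.  255. ]
 [260.  247.9 259.3 247.5 257.7]
 [262.  249.  262.  247.8 260.4]
 [264.  249.4 264.5 248.2 263. ]
 [266.  250.9 266.4 248.6 265.6]
 [268.  253.5 266.1 249.6 266.8]
 [270.  255.2 265.6 252.1 267.1]
 [272.  256.9 266.1 254.7 267.4]
 [274.  259.7 266.4 257.2 267.6]
 [276.  261.6 265.2 259.8 267.4]]
[0.652, 0.121]
[[256.  248.7 254.1 249.7 251.9]
 [258.  247.5 256.7 247.1 254.6]
 [260.  247.9 259.3 246.8 257.2]
 [262.  249.  262.  247.2 259.8]
 [264.  249.4 264.5 247.6 262.4]
 [266.  250.9 266.4 247.9 265. ]
 [268.  253.5 266.1 249.  266.1]
 [270.  255.2 265.6 251.6 266.4]
 [272.  256.9 266.1 254.2 266.6]
 [274.  259.7 266.4 256.7 267. ]
 [276.  261.6 265.2 259.3 266.6]]
[[255.  254.6 258.3 255.4 261.4 254.4 260.4]
 [257.  254.2 258.7 255.  261.8 254.3 260.6]
 [259.  254.2 259.2 254.7 262.  254.3 261. ]
 [261.  253.9 259.3 254.4 262.3 254.2 261.2]
 [263.  253.6 258.8 254.  262.5 254.2 261.4]
 [265.  253.5 259.  253.8 262.2 254.2 261.4]
 [267.  253.4 259.2 253.4 261.9 254.1 261.4]
 [269.  253.1 259.3 253.1 261.6 254.  261.4]
 [271.  253.  259.5 252.8 261.3 254.  261.3]
 [273.  253.3 259.5 253.2 261.  254.4 261.3]
 [275.  253.5 258.8 253.6 260.7 254.6 261.2]
 [277.  253.7 258.5 253.8 260.4 255.  261.2]]
```

Run:
```python
from k import *
T=0.8755; 
manip.set_gripper(0.0,60); manip.dwell(.2); st("grip60")
off=np.zeros(2)
for i in range(5):
    F=np.mean([np.array(manip.current_force()) for _ in range(5)],0)
    off=off+F[:2]*6e-5
    manip.move_l(P(HI+off,.102),down(RA-T)); manip.dwell(.1); print(off.round(5)); st()
np.save("off.npy",off)
p,d=manip.grab_frame("side");np.save("side9p.npy",p);np.save("side9.npy",d)
R=manip.current_tcp_rot(); print("jaw",np.rad2deg(np.arctan2(R[1,1],R[0,1])))
r8=np.arange(255,279,2); b8=bnd(np.load("side8p.npy"),r8);b9=bnd(p,r8)
print(np.c_[r8,b8,b9,model(r8,[.6512,.119],RA-np.pi-.8755)].round(1))
```

```text
grip60 t 34.12 p [0.6512 0.1185 0.1022] F [-5.17 -6.45  7.35] w 0.129
[-0.00031 -0.00039]
 t 34.47 p [0.6512 0.1184 0.1022] F [-3.19 -4.37  5.42] w 0.124
[-0.0005  -0.00065]
 t 34.82 p [0.6512 0.1184 0.1022] F [-2.58 -3.27  5.52] w 0.131
[-0.00066 -0.00085]
 t 35.17 p [0.6511 0.1184 0.1022] F [ 0.4  -2.04  5.28] w 0.125
[-0.00063 -0.00097]
 t 35.52 p [0.6511 0.1183 0.1022] F [-0.93 -1.19  5.64] w 0.127
[-0.00069 -0.00104]
 t 35.87 p [0.6511 0.1184 0.1022] F [ 0.88 -1.62  5.36] w 0.128
jaw 32.41932833918198
[[255.  254.6 258.3 254.6 258.3 255.4 261.4]
 [257.  254.2 258.7 254.3 258.7 255.  261.8]
 [259.  254.2 259.2 254.2 259.2 254.7 262. ]
 [261.  253.9 259.3 254.1 259.3 254.4 262.3]
 [263.  253.6 258.8 253.8 258.7 254.  262.5]
 [265.  253.5 259.  253.6 258.9 253.8 262.2]
 [267.  253.4 259.2 253.4 259.2 253.4 261.9]
 [269.  253.1 259.3 253.  259.3 253.1 261.6]
 [271.  253.  259.5 253.  259.5 252.8 261.3]
 [273.  253.3 259.5 253.3 259.4 253.2 261. ]
 [275.  253.5 258.8 253.5 258.8 253.6 260.7]
 [277.  253.7 258.5 253.7 258.5 253.8 260.4]]
```

Run:
```python
from k import *
o=np.array([238,248]);k=16
p=np.load("side9p.npy")
H=[.6511,.1186]
ims=[]
for a in(None,.8755,.80):
    big=cv2.resize(p[248:300,238:287],None,fx=k*1.0,fy=k,interpolation=cv2.INTER_CUBIC)[:,:,::-1].copy()
    big=cv2.convertScaleAbs(big,alpha=1.3)
    if a is not None:
        ph=RA-np.pi-a
        draw(big,box("side",H,ph,-.006,.006,.023,.1,.13),o,k,(0,255,0)); draw(big,box("side",H,ph,-.01,0,.031,.039,.091),o,k,(0,0,255)); draw(big,box("side",H,ph,-.006,0,.028,.042,.088),o,k,(255,255,0))
    ims.append(cv2.resize(big[:,160:430],None,fx=.7,fy=.7))
cv2.imwrite("pics/s11.png",np.hstack(ims)); print(np.hstack(ims).shape)
```

```text
(582, 567, 3)
```

View pics/s11.png

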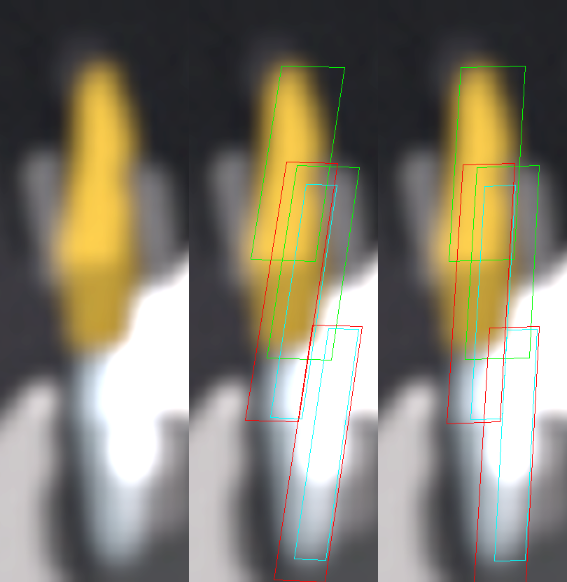

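The picture only pins the knob angle to a range. The mirror lags the jaws by 0 to about 0.045 rad. The grip width equals the knob thickness and tripling the grip changed nothing, so a small lag is more likely. I'll add 0.018 rad so that both ends of that range stay well inside tolerance, then run a final check.

Run:
```python
from k import *
off=np.load("off.npy"); T=.895
manip.move_l(P(HI+off,.102),down(RA-T)); manip.dwell(.4); st()
R=manip.current_tcp_rot(); j=np.arctan2(R[1,1],R[0,1]); print("jaw",np.rad2deg(j))
H=np.array(manip.current_ee_pos())[:2]
for lag in(0,.02,.045):
    mx=j+np.pi+lag; s=2*mx-(RA-np.pi); v=PO-H; print("lag",lag,"sight y mm",1000*(-np.sin(s)*v[0]+np.cos(s)*v[1]),"x",np.cos(s)*v[0]+np.sin(s)*v[1])
p,d=manip.grab_frame("side");np.save("side10p.npy",p);np.save("side10.npy",d)
W=world("side",d);m=(np.hypot(W[...,0]-PO[0],W[...,1]-PO[1])<.028)&(W[...,2]>.055)&(W[...,2]<.09)
print("marker top z",np.percentile(W[m][:,2],[50,90]).round(4))
hsv=cv2.cvtColor(p,cv2.COLOR_RGB2HSV)
print("marker",fit_cyl("side",(np.hypot(W[...,0]-PO[0],W[...,1]-PO[1])<.045)&(hsv[...,1]>120)&(hsv[...,2]>60),*PO,.025,.05,.08))
cv2.imwrite("pics/s12.png",p[:,:,::-1])
r8=np.arange(255,279,4);print(np.c_[r8,bnd(p,r8)].round(1)); print(np.abs(manip.current_joint_vel()).max())
```

```text
t 36.57 p [0.6511 0.1184 0.1022] F [ 0.45 -0.2   5.33] w 0.13
jaw 31.30192564663423
lag 0 sight y mm 5.548705422540031 x 0.17337799925731553
lag 0.02 sight y mm -1.38900370287829 x 0.17346120438602178
lag 0.045 sight y mm -10.056714705844099 x 0.17317500179777995
marker top z [0.0793 0.0826]
marker (array([0.48868506, 0.1717508 ]), 599, 619.8916062498465)
[[255.  254.7 258.2]
 [259.  254.2 259. ]
 [263.  253.6 258.6]
 [267.  253.3 259.1]
 [271.  253.  259.3]
 [275.  253.3 258.7]]
0.001264696996759172
```

View pics/s12.png

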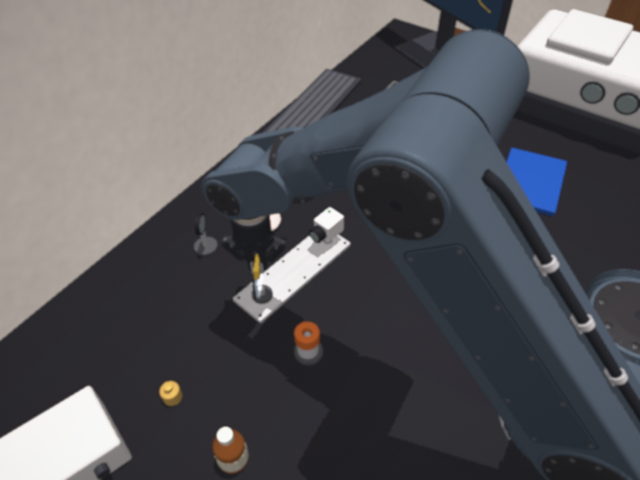

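The final picture shows the orange collar on the spacer at (307,335), the knob held at (256,268), and the bottle and brass weight where they started. For any lag in the range, the sight line stays within about 10 mm of the marker. Handing in.

Run:
```python
from h import *
st(); manip.sign_off()
```

```text
t 36.62 p [0.6511 0.1184 0.1022] F [0.91 0.03 5.21] w 0.129
the job is handed in; nothing more can be done
```

I slid the spacer and then the orange marker fully down the post and let both go. I then gripped the mirror's knob, turned it about 0.89 rad clockwise and handed in at 36.6 s, still holding it. No verdict was reported.

**Checks that agreed:**
- **Collars:** a firm stop was felt at seating height for each collar. The depth picture puts the top of the stack at about 79–80 mm, against 80 mm expected. The post tip showed in the marker's bore after release.
- **Knob grip:** the closed width was about 11–12 mm (12 mm knob) and the arm was still. The side force at hand-in was about 1 N.
- **Bystanders:** I touched none of them knowingly. In the last picture the bottle and brass weight had not visibly moved, but the arm hid the blue collar, beaker, screwdriver and most of the dish, so those were not checked.

**Check that disagreed:** the mirror's angle could not be confirmed to better than about 0.045 rad. The grip width, and no change when I tripled the grip force, say the mirror follows the jaws almost exactly. The knob's outline in the side picture suggested it could lag by up to 0.045 rad. I set the angle between the two, so the computed sight-line offset from the marker runs from +5.5 mm (no lag) to −10 mm (0.045 rad lag). Both are inside the 15 mm limit.

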